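Empty the grinding-ball case and shake it to be sure

ROBOT

A 6-joint arm with a two-finger parallel gripper is mounted at the origin on the work surface. World frame = base frame: x ahead of the robot, y to its left, z up, the work surface at z = 0. Lengths are in mm, angles in rad, forces in N, time in s.
With the tool pointing down it reaches from about 275 to 1000 mm from the base axis. Payload 8.4 kg.
Tool frame: the origin (TCP) lies midway between the tips of the shut fingers; the grasp point (between the pads) lies 19 mm behind it; z points along the fingers, y is the direction in which the jaws open and shut (so a half turn about z gives the same grasp; the last joint's range is limited). The gripper opens to 85 mm and grips with 20 to 120 N. Pads are 22 mm wide; open, the fingers measure 114 mm over their backs; the gripper's body (76 mm by 85 mm) begins 54 mm behind the grasp point. The pads swing forward as they close: fully open they stand 13 mm farther back than shut.
Start: joints at [-1.171, 0.353, 1.633, -0, 1.155, -0.002], TCP at [244.421, -575.227, 231.281] pointing down, gripper open.
Joint ranges: [-2.63, 2.63], [-0.92, 2.1], [0.06, 2.66], [-1.3, 4.44], [0, 2.69], [-3.02, 3.02]. Speed limits (rad/s): [2.22, 2.22, 2.79, 3.14, 3.14, 3.14].

INTERFACE

Orientations are given as [roll, pitch, yaw] about the fixed x, y, z axes, in that order (R = Rz(yaw) Ry(pitch) Rx(roll)).
In Python, from rig import * gives the robot as it stands.
- The arm moves only by the tool play_rows, never from a script. Its argument "moves" is a list of rows, each a list of 3 entries, a list of its own where there are three numbers: the shift along the tool's x, y, z in m, then the turn, a rotation vector about the tool's x, y, z in rad, then the opening in per cent of the stroke, from 0 (shut) to 100 (fully open). In form: [[[x, y, z], [rx, ry, rz], fingers], ...]. A call has 1 to 20 rows; each row shifts and turns the commanded pose from where the row before left it, along the tool's axes as they then stand; what a row does not reach is not made up. A row lasts 1/10 s, in which the tool goes at most 50 mm and 8.59 degrees, less where a joint would pass 70% of its speed; a pose out of reach is approached as far as the arm can. A call is refused whole if a number of a shift passes 0.05 or a number of a turn 0.15, either way. A call with a gripper value outside its range is refused whole. The fingers move at their own pace and stop on an object; "squeeze" is the grip in N (left out, the last holds). Time passes only in rows, so rows that do not move let the fingers close. It gives the time, the measured TCP pose, the force and the opening at its end, in the units of the state.
- sense(): the state, without advancing time (a new reading comes with each control period).
- grab_frame(name): name is "scene" or "top" or "wrist"; returns a dict with "pixels" (400x640x3 uint8, red, green, blue), "intrinsics" (3x3 intrinsics, pixels), "distortion" ([k1, k2, p1, p2, k3] as OpenCV has them; the pictures are not rectified), "R" (3x3) and "t" (3): a world point X has camera coordinates R X + t. Camera axes: x right, y down, z forward; pixel columns grow to the right and rows downward; lengths in mm; the calibration is good to about 2 mm. A picture is of the moment at which its call begins. There is no depth.
- sign_off(): hands the job in, once; it reports no verdict.
The state is a dict: "clock": time; "qpos": joint angles; "qvel": joint speeds; "joint_efforts": joint torques, N m; "eef_pos": TCP position; "tcp_rot": TCP orientation; "contact_force": force on the tool from outside, world axes, zero at the start; "wrist_torque": the same for the moment, N m; "opening": opening from 0.0 (shut) to 1.0 (fully open).
Only numpy, scipy, OpenCV 4.12 (cv2) and the standard library are available. Lean on these libraries where they do the work, as an engineer would, in place of code of your own. Each camera call takes 0.05 s, during which the arm holds its last target. There are 200 camera calls.

TASK

Lift the lid off the steel pan and lay it flat on the clear bench just beyond the pan; then pick up the aluminium ball case by its handle and tip it mouth-down over the pan until all three steel balls are out in the pan, shaking or rocking it sideways if any lodge inside. When all are out, hold the case still for a second, still tipped over the pan, then give it a few brisk back-and-forth shakes there to be sure that nothing rattles. Finally set the case down, without dropping it, level on its base in the middle of the rubber mat; leave everything else alone.

Things in the scene. Friction and masses are not known exactly. Their poses are not given: they have to be found in the camera images.
- pan: Fixed open stainless-steel pan, 150 mm (its x) by 130 mm (its y), 50 mm tall, 3 mm walls; origin at the centre of its underside on the bench, z up. Starts under its lid.
- lid_spot (a point): Middle of the clear patch of bench just beyond the pan where its lid is to be laid: on the bench, 185 mm from the pan's centre along the pan's +x (away from the robot); axes as the pan's.
- lid: Loose flat steel lid, 162 (its x) x 142 mm, 0.2 to 0.45 kg, z up. It has a down-turned skirt all round that hangs 8 mm over the outside of the pan's rim with 3 mm play; 11 mm tall to its top; origin in the middle, level with the skirt's lower edge.
- lid_handle (a point): Centre of the lid's black bar handle, 37 mm above the skirt's lower edge: 79 mm above the bench on the pan, 37 mm when the lid lies on the bench; axes as the lid's. The bar is 14 mm thick (along y), 16 mm high, 70 mm long (along x), on a post at each end, with an 18 mm gap under it.
- case: Plain aluminium box closed on all sides but for its mouth, 120 mm (its x) by 64 mm (its y) by 40 mm tall, 3 mm walls, bar handle on top; 0.2 to 0.45 kg. Origin at the centre of its underside, z up. The mouth is in the -x end, which starts roughly facing away from the robot; it holds three balls that cannot be seen inside.
- case_handle (a point): Centre of the case's black bar handle: 66 mm above the case's underside, 26 mm above its top, in the middle; axes as the case's. The bar is 14 mm thick (case's y), 16 mm high, 70 mm long along the case's x, on two posts at its ends, with an 18 mm gap under it.
- case_mouth (a point): Middle of the mouth in the case's -x end: 60 mm along its -x, 14 mm above its underside. 30 mm wide, as high as the inside, with a 1.5 mm sill. 14 mm of end wall closes each side of it, so balls lodge in the corners and mouth when tipped straight; tipped 43 to 50 degrees, a few brisk sideways shakes of 2 cm either way free them.
- ball0_center (a point): Centre of one of three alike steel grinding balls, 18 mm in diameter, 24 g, loose inside the case at the start.
- ball1_center (a point): Centre of one of three alike steel grinding balls, 18 mm in diameter, 24 g, loose inside the case at the start.
- ball2_center (a point): Centre of one of three alike steel grinding balls, 18 mm in diameter, 24 g, loose inside the case at the start.
- mat: Fixed dark rubber mat, 160 mm (its x) by 110 mm (its y), 3 mm thick; origin at the centre of its underside, z up. It lies on the other side of the pan from the case (left or right varies).
- reagent: Bystander, leave alone: amber reagent bottle, 52 mm across, 100 mm tall; origin at its underside (about its middle).
- jar: Bystander, leave alone: clear screw-top jar, 60 mm across, 70 mm tall; origin at its underside (about its middle).
- slidebox: Bystander, leave alone: cardboard slide box 85 x 35 x 30 mm; origin at its underside (about its middle).
- spatula: Bystander, leave alone: lab spatula 160 mm long; origin at its underside.
- beaker: Bystander, leave alone: glass beaker 66 mm across, 80 mm tall; origin at its underside (about its middle).
- dishes: Bystander, leave alone: white plastic box of dishes 70 x 70 x 45 mm; origin at its underside (about its middle).
Mind the look-alikes: they are no part of the job. What is shaped like the lid but purple or yellow is not meant. There is more than one size of the case; the one meant has the size given above.

How it is judged:
By the outcome, as a careful person would: the job done as asked, in the order asked, and still so for the second after the job is handed in, with the robot touching nothing.
It also fails if it takes over 64 s, if anything falls off the work surface, if the arm or the gripper's body presses on something with over 40 N, if the wrist force passes 120 N, or if a joint passes its speed limit or range.

## Working session

There is one attempt and no reset: what is moved stays moved. The work goes in short steps, Python scripts to look and compute and a tool call to move; the robot and the scene stay as the last step left them, time stands still between calls to the robot, and variables do not carry over. Pictures are saved under pics/ and viewed, about 8 in all and at most 12, crops included, and the job is handed in when it is done.

Besides the shell and the picture viewer there is one more tool, called as a command line: name --argument value ..., lists and objects as JSON in quotes. play_rows: Moves the arm, as the interface text tells. Its arguments: {"type":"object","properties":{"moves":{"type":"array"},"squeeze":{"type":"number"}},"required":["moves"]}

```bash
mkdir -p pics; ls
python3 - <<'E'
from rig import *
import cv2
for n in ("scene","top"):
    f=grab_frame(n); cv2.imwrite(f"pics/{n}0.png",f["pixels"][:,:,::-1]); print(n,f["intrinsics"],f["distortion"],f["R"],f["t"])
print(sense())
E
```

```text
pics
scene [[385.23014983   0.         324.03258757]
 [  0.         385.23014983 198.21355279]
 [  0.           0.           1.        ]] [-0.030724  0.        0.        0.        0.      ] [[ 0.35528509  0.93467131  0.01272969]
 [ 0.75542232 -0.27907529 -0.59283564]
 [-0.55055393  0.22024195 -0.80522286]] [-167.1253925  -314.92020935 1411.51985896]
top [[508.56976836   0.         315.6530844 ]
 [  0.         508.56976836 199.75447211]
 [  0.           0.           1.        ]] [7.55830888e-05 0.00000000e+00 0.00000000e+00 0.00000000e+00
 0.00000000e+00] [[-2.23869602e-03 -9.99895091e-01  1.43106815e-02]
 [-9.86120201e-01 -1.68438088e-04 -1.66032889e-01]
 [ 1.66017881e-01 -1.44837493e-02 -9.86016371e-01]] [ -13.08243429  468.96746223 1718.0394616 ]
{'clock': 0.1, 'qpos': array([-1.17142549e+00,  3.53572463e-01,  1.63407775e+00, -2.31022425e-05,
        1.15520294e+00, -2.42350962e-03]), 'qvel': array([ 1.10831377e-03, -9.44669814e-04,  2.64491617e-03,  5.00973332e-05,
        1.33615030e-03,  1.11940945e-03]), 'joint_efforts': array([-3.70793323e-04, -6.06356192e+01, -3.42820716e+01, -7.10353470e-05,
        3.99601602e-03, -1.11848135e-05]), 'eef_pos': array([ 244.22820299, -574.82979225,  230.6330739 ]), 'tcp_rot': array([-3.14033211e+00,  1.80690426e-05,  4.01803698e-01]), 'contact_force': array([ 1.04610668, -0.19783777, -0.46325245]), 'wrist_torque': array([ 0.02200908, -0.05520367,  0.00960111]), 'opening': 1.00032469761343}
```

View pics/top0.png

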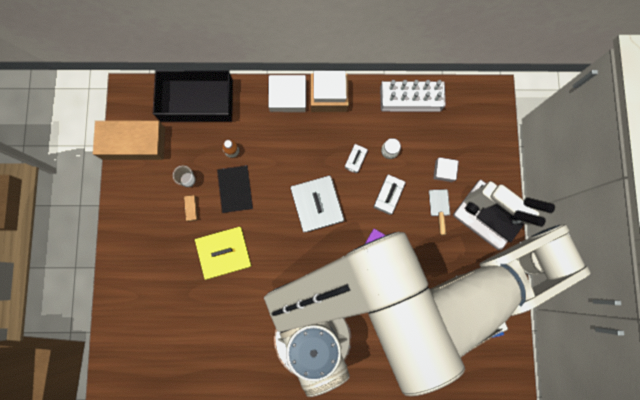

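View pics/scene0.png

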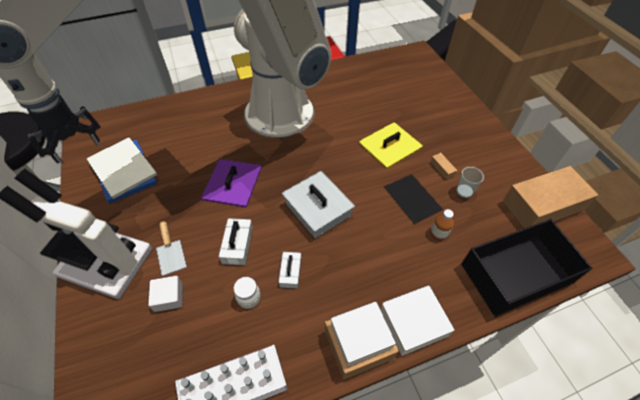

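The top view shows the silver lid and pan at about (317,203), the larger case at (390,194), a smaller look-alike at (356,157), and the mat at (235,189). The scene view agrees.

```bash
cat > h.py <<'E'
from rig import *
import cv2, numpy as np
from scipy.spatial.transform import Rotation as Ro
def back(f,uv,z):
    p=cv2.undistortPoints(np.float64(uv).reshape(-1,1,2),f["intrinsics"],np.float64(f["distortion"])).reshape(-1,2)
    d=np.c_[p,np.ones(len(p))]@f["R"]; c=-f["R"].T@f["t"]
    return (c+d*((z-c[2])/d[:,2])[:,None])[:,:2]
def proj(f,X):
    return cv2.projectPoints(np.float64(X).reshape(-1,1,3),cv2.Rodrigues(f["R"])[0],np.float64(f["t"]),f["intrinsics"],np.float64(f["distortion"]))[0].reshape(-1,2)
def ortho(f,z,x0,x1,y0,y1,s):
    "rectified view at height z: up = +x, left = +y, s px/mm"
    H,W=int((x1-x0)*s),int((y1-y0)*s)
    v,u=np.mgrid[:H,:W]
    X=np.c_[(x1-v.ravel()/s),(y1-u.ravel()/s),np.full(H*W,z)]
    m=proj(f,X).astype(np.float32).reshape(H,W,2)
    return cv2.remap(f["pixels"][:,:,::-1].copy(),m[...,0],m[...,1],cv2.INTER_CUBIC)
def rect(mask,z,x0,x1,y0,y1,s):
    n,l,st,_=cv2.connectedComponentsWithStats(mask.astype(np.uint8))
    i=1+np.argmax(st[1:,4]); v,u=np.nonzero(l==i)
    (cx,cy),(w,h),a=cv2.minAreaRect(np.float32(np.c_[x1-v/s,y1-u/s]))
    if w<h: w,h,a=h,w,a+90
    a=(a+90)%180-90
    return np.round([cx,cy,w,h,a],1)
E
python3 - <<'E'
from h import *
f=grab_frame("top")
print(back(f,[[317,203],[390,194],[235,189],[356,157]],50))
c=-f["R"].T@f["t"];print(c)
def go(nm,uv,z,r,fn,s=2):
    p=back(f,[uv],z)[0]; b=(p[0]-r,p[0]+r,p[1]-r,p[1]+r,s)
    im=ortho(f,z,*b); print(nm,z,rect(fn(im.max(2).astype(int)),z,*b)); return im
dark=lambda t:lambda g:g<t
lite=lambda im:im>150
a=go("lid",(317,203),53,115,lambda g:g>150)
b=go("lidh",(317,203),87,50,dark(90))
c_=go("case",(390,194),40,85,lambda g:g>150)
d=go("caseh",(390,194),74,45,dark(90))
e=go("mat",(235,189),3,110,dark(50))
go("small",(356,157),40,60,lambda g:g>150)
W=np.hstack([cv2.resize(x,(260,260)) for x in (a,c_,e)]);cv2.imwrite("pics/m.png",W)
E
```

```text
[[ 455.86213735  -18.01000553]
 [ 487.31652856 -269.83413677]
 [ 504.60378771  263.85196669]
 [ 618.38102135 -154.47730208]]
[ 177.20372983   11.88158298 1772.06627654]
lid 53 [455.1 -16.  165.9 145.6  16.1]
lidh 87 [452.3 -17.9  68.5  11.7  15.9]
case 40 [ 491.3 -269.6  125.5   68.2  -24.3]
caseh 74 [ 487.2 -267.7   70.9   11.9  -24.4]
mat 3 [514.8 272.4 155.9 105.2   8.1]
small 40 [ 617.3 -153.2   97.7   51.1  -24.2]
```

View pics/m.png

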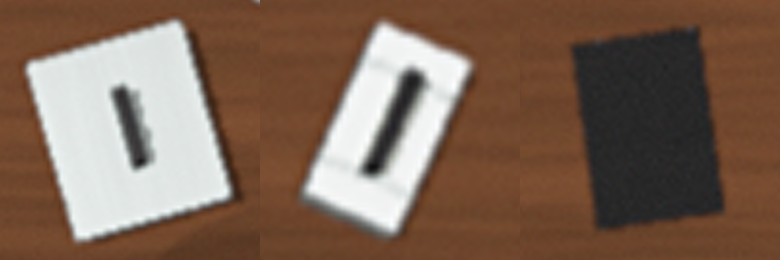

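Sizes agree with the givens: lid at about (454,-17), yaw 16°; case at about (489,-269), axis −24°; mat at (515,272), yaw 8°. Next I'll plan the approach above the lid.

```bash
cat >> h.py <<'E'
def need(p,rot):
    "turn (tool rotvec, done first) then shift in the new tool axes, m, from the measured pose"
    s=sense(); R=Ro.from_euler("xyz",s["tcp_rot"]); G=Ro.from_euler("xyz",rot)
    print("turn",np.round((R.inv()*G).as_rotvec(),4),"shift",np.round(G.inv().apply(np.array(p)-s["eef_pos"])/1000,4),"clock",round(s["clock"],2),"q",np.round(s["qpos"],2))
E
python3 -c "
from h import *
need([454,-17,190],[np.pi,0,.279])"
```

```text
turn [-1.100e-03  1.000e-04  1.228e-01] shift [ 0.3553 -0.4786  0.0407] clock 0.15 q [-1.17  0.35  1.63 -0.    1.16 -0.  ]
```

play_rows --moves '[[[0,0,0],[0,0,0.123],100],[[0.013,-0.017,0.002],[0,0,0],100],[[0.025,-0.034,0.003],[0,0,0],100],[[0.025,-0.034,0.003],[0,0,0],100],[[0.025,-0.034,0.003],[0,0,0],100],[[0.025,-0.034,0.003],[0,0,0],100],[[0.025,-0.034,0.003],[0,0,0],100],[[0.025,-0.034,0.003],[0,0,0],100],[[0.025,-0.034,0.003],[0,0,0],100],[[0.025,-0.034,0.003],[0,0,0],100],[[0.025,-0.034,0.003],[0,0,0],100],[[0.025,-0.034,0.003],[0,0,0],100],[[0.025,-0.034,0.003],[0,0,0],100],[[0.025,-0.034,0.003],[0,0,0],100],[[0.025,-0.034,0.003],[0,0,0],100],[[0.013,-0.017,0.002],[0,0,0],100],[[0.002,-0.002,0],[0,0,0],100],[[0,0,0],[0,0,0],100]]'

```text
clock: 1.95
eef_pos: [452.1, -18.4, 188.1]
tcp_rot: [3.142, 0.001, 0.281]
contact_force: [-0.5, -0.2, -0.2]
opening: 1.0
```

Run:
```python
from h import *
need([454,-17,62],[np.pi,0,.279])
f=grab_frame("wrist"); cv2.imwrite("pics/w1.png",f["pixels"][:,:,::-1])
print(proj(f,[[454,-17,87],[454,-17,79]]), -f["R"].T@f["t"])
R=np.array([[np.cos(.279),-np.sin(.279)],[np.sin(.279),np.cos(.279)]])
im=ortho(f,87,404,504,-67,33,3); cv2.imwrite("pics/w1o.png",im)
print(rect(im.max(2)<80,87,404,504,-67,33,3))
```

```text
turn [0.0001 0.0007 0.0015] shift [ 0.0022 -0.0008  0.1261] clock 1.95 q [-0.04  0.14  2.03 -0.    0.97  1.25]
[[314.89997006 195.19757104]
 [314.91774667 192.97394263]] [ 5.14772191e+02 -5.74902468e-02  3.30385337e+02]
[455.9 -14.8  72.3  14.2  15.9]
```

View pics/w1.png

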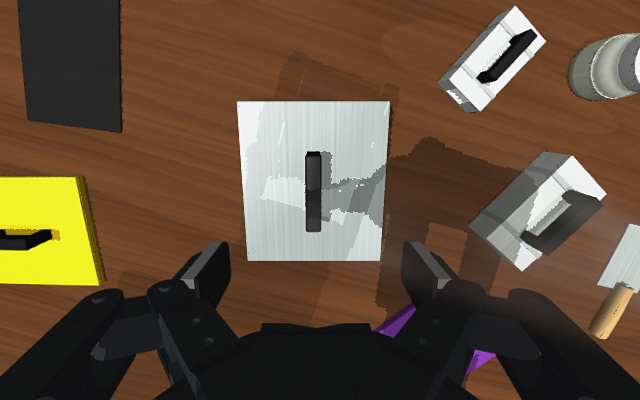

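The wrist view shows the lid handle at (314,192), parallel to the pads and midway between the jaws. Descending and gripping.

play_rows --moves '[[[0.004,-0.002,0.016],[0,0,0],100],[[0,0,0.035],[0,0,0],100],[[0,0,0.035],[0,0,0],70],[[0,0,0.026],[0,0,0],50],[[0,0,0.014],[0,0,0],40],[[0,0,0],[0,0,0],0],[[0,0,0],[0,0,0],0],[[0,0,0],[0,0,0],0],[[0,0,0],[0,0,0],0],[[0,0,0],[0,0,0],0]]' --squeeze 70

```text
clock: 3.0
eef_pos: [455.9, -15.6, 62.9]
tcp_rot: [3.141, -0.001, 0.279]
contact_force: [0.9, 0.2, -3.6]
opening: 0.145
```

play_rows --moves '[[[0,0,-0.005],[0,0,0],0],[[0,0,-0.015],[0,0,0],0],[[0,0,-0.02],[0,0,0],0],[[0.005,0,-0.005],[0,0,0],0],[[0.015,0,0],[0,0,0],0],[[0.025,0,0],[0,0,0],0],[[0.035,0,0],[0,0,0],0],[[0.035,0,0],[0,0,0],0],[[0.03,0,0],[0,0,0],0],[[0.025,0,0],[0,0,0],0],[[0.013,0,0.005],[0,0,0],0],[[0.002,0,0.012],[0,0,0],0],[[0,0,0.02],[0,0,0],0],[[0,0,0.02],[0,0,0],0],[[0,0,0.015],[0,0,0],0],[[0,0,0.008],[0,0,0],0],[[0,0,0],[0,0,0],0]]'

```text
clock: 4.7
eef_pos: [632.0, 35.2, 25.7]
tcp_rot: [-3.141, 0.003, 0.279]
contact_force: [0.7, -0.6, -2.7]
opening: 0.152
```

Run:
```python
from h import *
s=sense();print(s["contact_force"],s["opening"],s["qpos"])
f=grab_frame("scene"); im=f["pixels"][80:300,180:430,::-1]; cv2.imwrite("pics/s2.png",cv2.resize(im,(750,660)[:2] if 0 else (680,598),interpolation=cv2.INTER_CUBIC))
```

```text
[ 0.74788792 -0.62850176 -2.71615504] 0.15193505581426175 [5.32859100e-02 6.10848131e-01 1.74544916e+00 8.10910711e-06
 7.88013651e-01 1.34542674e+00]
```

View pics/s2.png

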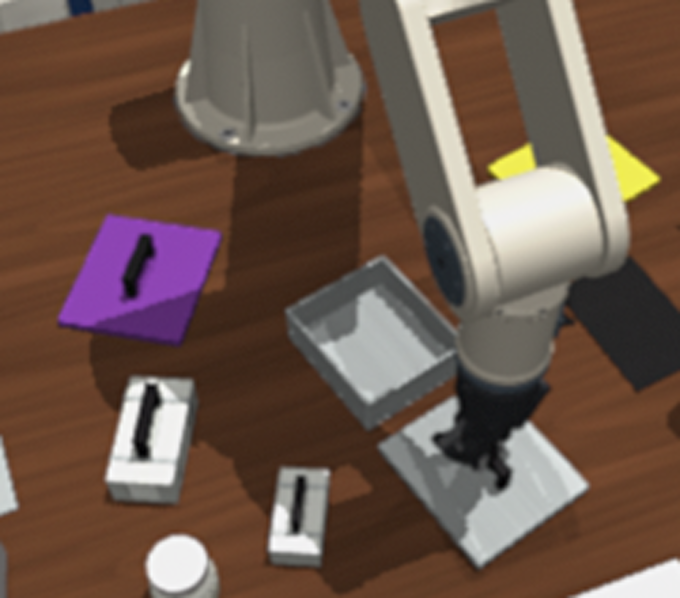

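Lid is held just above the clear bench beyond the open, empty pan. Lower the last bit and release.

play_rows --moves '[[[0,0,0.003],[0,0,0],0],[[0,0,0.002],[0,0,0],0],[[0,0,0],[0,0,0],0]]'

```text
clock: 5.05
eef_pos: [633.6, 35.4, 22.6]
tcp_rot: [3.141, -0.001, 0.279]
contact_force: [0.3, -0.2, -3.2]
opening: 0.146
```

play_rows --moves '[[[0,0,0.002],[0,0,0],0],[[0,0,0],[0,0,0],0]]'

```text
clock: 5.25
eef_pos: [633.8, 35.4, 20.7]
tcp_rot: [3.141, -0.001, 0.279]
contact_force: [0.9, -0.1, -1.2]
opening: 0.152
```

play_rows --moves '[[[0,0,0],[0,0,0],30],[[0,0,0],[0,0,0],50],[[0,0,-0.02],[0,0,0],60],[[0,0,-0.04],[0,0,0],80],[[0,0,-0.04],[0,0,0.141],100],[[0,0,-0.04],[0,0,0.141],100],[[0,0,-0.03],[0,0,0.141],100],[[0,0,0],[0,0,0.141],100],[[0,0,0],[0,0,0.141],100],[[-0.001,0.02,0],[0,0,0],100],[[-0.001,0.042,0],[0,0,0],100],[[-0.001,0.042,0],[0,0,0],100],[[-0.001,0.042,0],[0,0,0],100],[[-0.001,0.042,0],[0,0,0],100],[[-0.001,0.042,0],[0,0,0],100],[[0,0.042,0],[0,0,0],100],[[0,0.04,0],[0,0,0],100],[[0,0.025,0],[0,0,0],100],[[0,0,0],[0,0,0],100]]'

```text
clock: 7.15
eef_pos: [486.5, -271.9, 190.2]
tcp_rot: [3.141, 0.0, -0.426]
contact_force: [0.2, 0.6, 1.4]
opening: 1.003
```

Run:
```python
from h import *
need([489,-269,48],[np.pi,0,-.426])
f=grab_frame("wrist"); cv2.imwrite("pics/w3.png",f["pixels"][:,:,::-1])
b=(439,539,-319,-219,3)
im=ortho(f,74,*b); print(rect(im.max(2)<80,74,*b))
# pan & lid from top
g=grab_frame("top")
b=(540,720,-60,140,2); im=ortho(g,11,*b); print("lid",rect(im.max(2)>150,11,*b))
cv2.imwrite("pics/t3.png",ortho(g,50,350,730,-330,150,1.5))
```

```text
turn [ 0.0009  0.0003 -0.0004] shift [ 0.0011 -0.0037  0.1422] clock 7.15 q [-0.51  0.29  1.82 -0.    1.03  1.49]
[ 491.4 -269.6   72.2   14.   -23.9]
lid [634.3  34.4 165.5 145.2  16. ]
```

View pics/w3.png

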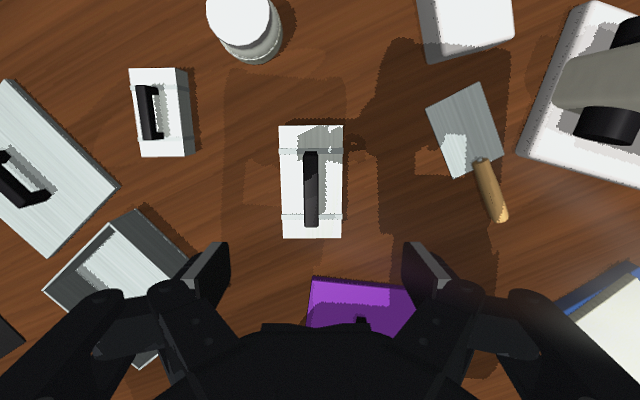

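View pics/t3.png

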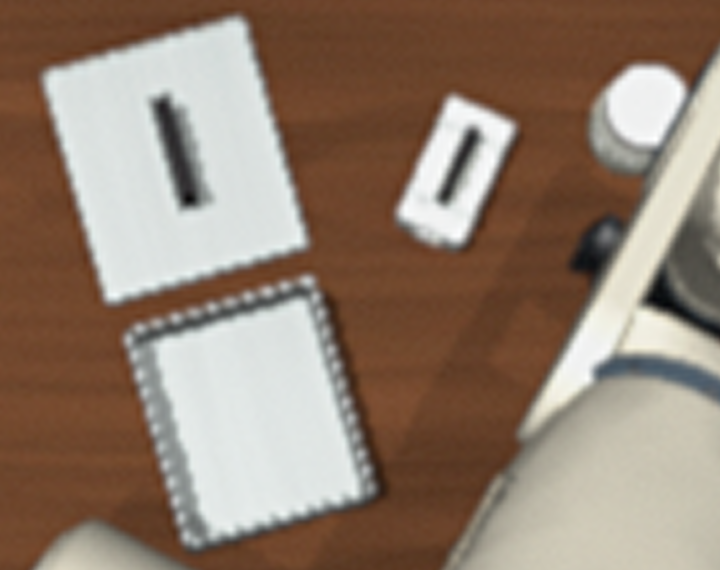

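Case handle at (311,190) in the wrist view, aligned with the jaws. The lid lies flat at (634,34) and the pan is open. I'll check the mouth end numerically before lifting.

Run:
```python
from h import *
a=-.422;u=np.array([np.cos(a),np.sin(a)]);v=np.array([-u[1],u[0]]);c=np.array([490.5,-269.5])
for n,e in (("scene",60),("top",-60)):
    f=grab_frame(n)
    for z in (8,14,20,26,32):
        P=[[*(c+u*e+v*w),z] for w in range(-30,31,6)]
        q=proj(f,P).astype(np.float32)
        print(n,z,cv2.remap(f["pixels"],q[None,:,0].copy(),q[None,:,1].copy(),1)[0].mean(1).astype(int))
```

```text
scene 8 [ 84 100  96 107 118 116 118 118 103  98  96]
scene 14 [ 87 103  99 109 127 126 126 125 108 102 102]
scene 20 [ 87 101  99 107 128 127 125 124 107 100 101]
scene 26 [ 89 100  97 107 127 125 124 122 104  97  99]
scene 32 [ 94 111 105 106 127 128 125 126 109 104 103]
top 8 [192 192 192 190 188 182 176 169 163 154 126]
top 14 [192 192 192 190 189 183 177 169 163 153 126]
top 20 [192 192 192 191 189 183 177 169 163 152 126]
top 26 [192 192 192 191 189 183 177 170 162 152 126]
top 32 [192 192 191 191 190 183 178 170 161 152 126]
```

The far face has a distinct 30 mm central band over its whole height, so the mouth faces away. Grasping the case.

play_rows --moves '[[[0.003,-0.004,0.018],[0,0,0],100],[[0,0,0.035],[0,0,0],80],[[0,0,0.035],[0,0,0],60],[[0,0,0.03],[0,0,0],50],[[0,0,0.018],[0,0,0],40],[[0,0,0.007],[0,0,0],40],[[0,0,0],[0,0,0],0],[[0,0,0],[0,0,0],0],[[0,0,0],[0,0,0],0],[[0,0,0],[0,0,0],0],[[0,0,0],[0,0,0],0]]' --squeeze 100

```text
clock: 8.45
eef_pos: [493.2, -266.6, 47.7]
tcp_rot: [-3.142, -0.001, -0.426]
contact_force: [0.4, 1.4, -3.8]
opening: 0.15
```

```bash
cat >> h.py <<'E'
from scipy.spatial.transform import Slerp
def tool(yaw,th): return Ro.from_euler("z",yaw)*Ro.from_euler("x",np.pi)*Ro.from_euler("y",-th)
def rows(segs,fin=0,start=None):
    "segs: [(p_mm,yaw,tip,n)]; prints rows, rounding errors fed back"
    s=sense(); p=s["eef_pos"].copy(); R=Ro.from_euler("xyz",s["tcp_rot"])
    if start: p=np.float64(start[0]); R=tool(*start[1:])
    pc,Rc,out=p.copy(),R,[]
    for q,yaw,th,n in segs:
        q=np.float64(q); G=tool(yaw,th); sl=Slerp([0,1],Ro.concatenate([R,G]))
        for k in range(1,n+1):
            t=k/n; t=t*t*(3-2*t)
            d=np.round(Rc.inv().apply(p+(q-p)*t-pc)/1000,3); w=np.round((Rc.inv()*sl(t)).as_rotvec(),3)
            pc=pc+Rc.apply(d)*1000; Rc=Rc*Ro.from_rotvec(w)
            out.append("[%s, %s, %g]"%([float(x)+0 for x in d],[float(x)+0 for x in w],fin))
        p,R=q,G
    print("["+", ".join(out)+"]",len(out));
E
python3 - <<'E'
from h import *
rows([([493,-267,75],-.426,0,5),([493,-267,110],-.426,-.15,7)])
rows([([368,-42,160],.279,-.15,20)],start=([493,-267,110],-.426,-.15))
E
```

```text
[[[0.0, 0.0, -0.003], [0.0, 0.0, 0.0], 0], [[0.0, 0.0, -0.007], [0.0, 0.0, 0.0], 0], [[0.0, 0.0, -0.008], [0.0, 0.0, 0.0], 0], [[0.0, 0.0, -0.006], [0.0, -0.001, 0.0], 0], [[0.0, 0.0, -0.003], [0.0, 0.0, 0.0], 0], [[0.0, 0.0, -0.002], [0.0, 0.009, 0.0], 0], [[0.0, 0.0, -0.005], [0.0, 0.021, 0.0], 0], [[0.0, 0.0, -0.007], [0.0, 0.029, 0.0], 0], [[0.001, 0.0, -0.007], [0.0, 0.032, 0.0], 0], [[0.0, 0.0, -0.007], [0.0, 0.03, 0.0], 0], [[0.001, 0.0, -0.005], [0.0, 0.021, 0.0], 0], [[0.0, 0.0, -0.002], [0.0, 0.008, 0.0], 0]] 12
[[[-0.001, -0.001, -0.001], [0.001, 0.0, -0.005], 0], [[-0.004, -0.003, -0.001], [0.002, 0.0, -0.015], 0], [[-0.007, -0.005, -0.003], [0.003, 0.0, -0.022], 0], [[-0.008, -0.007, -0.003], [0.005, 0.0, -0.03], 0], [[-0.01, -0.009, -0.004], [0.005, 0.0, -0.037], 0], [[-0.01, -0.011, -0.005], [0.007, 0.0, -0.042], 0], [[-0.012, -0.012, -0.005], [0.007, 0.0, -0.045], 0], [[-0.011, -0.013, -0.005], [0.007, 0.0, -0.049], 0], [[-0.011, -0.015, -0.006], [0.008, 0.0, -0.051], 0], [[-0.011, -0.015, -0.005], [0.008, 0.0, -0.053], 0], [[-0.01, -0.016, -0.005], [0.008, 0.0, -0.052], 0], [[-0.009, -0.017, -0.005], [0.007, 0.0, -0.051], 0], [[-0.008, -0.016, -0.005], [0.008, 0.0, -0.049], 0], [[-0.006, -0.015, -0.004], [0.007, 0.0, -0.046], 0], [[-0.005, -0.014, -0.004], [0.006, 0.0, -0.041], 0], [[-0.004, -0.013, -0.004], [0.005, 0.0, -0.037], 0], [[-0.003, -0.011, -0.002], [0.005, 0.0, -0.03], 0], [[-0.002, -0.008, -0.002], [0.003, 0.0, -0.023], 0], [[-0.001, -0.005, -0.001], [0.003, 0.0, -0.014], 0], [[-0.001, -0.002, -0.001], [0.0, 0.0, -0.005], 0]] 20
```

play_rows --moves '[[[0,0,-0.003],[0,0,0],0],[[0,0,-0.007],[0,0,0],0],[[0,0,-0.008],[0,0,0],0],[[0,0,-0.006],[0,0,0],0],[[0,0,-0.004],[0,0,0],0],[[0,0,-0.004],[0,0.01,0],0],[[0,0,-0.005],[0,0.02,0],0],[[0,0,-0.007],[0,0.03,0],0],[[0.001,0,-0.007],[0,0.03,0],0],[[0,0,-0.007],[0,0.03,0],0],[[0.001,0,-0.005],[0,0.02,0],0],[[0,0,-0.002],[0,0.01,0],0]]'

```text
clock: 9.65
eef_pos: [492.7, -266.5, 113.2]
tcp_rot: [3.142, -0.152, -0.426]
contact_force: [-0.5, 0.6, -4.0]
opening: 0.145
```

play_rows --moves '[[[-0.001,-0.001,-0.001],[0.001,0,-0.005],0],[[-0.004,-0.003,-0.001],[0.002,0,-0.015],0],[[-0.007,-0.005,-0.003],[0.003,0,-0.022],0],[[-0.008,-0.007,-0.003],[0.005,0,-0.03],0],[[-0.01,-0.009,-0.004],[0.005,0,-0.037],0],[[-0.01,-0.011,-0.005],[0.007,0,-0.042],0],[[-0.012,-0.012,-0.005],[0.007,0,-0.045],0],[[-0.011,-0.013,-0.005],[0.007,0,-0.049],0],[[-0.011,-0.015,-0.006],[0.008,0,-0.051],0],[[-0.011,-0.015,-0.005],[0.008,0,-0.053],0],[[-0.01,-0.016,-0.005],[0.008,0,-0.052],0],[[-0.009,-0.017,-0.005],[0.007,0,-0.051],0],[[-0.008,-0.016,-0.005],[0.008,0,-0.049],0],[[-0.006,-0.015,-0.004],[0.007,0,-0.046],0],[[-0.005,-0.014,-0.004],[0.006,0,-0.041],0],[[-0.004,-0.013,-0.004],[0.005,0,-0.037],0],[[-0.003,-0.011,-0.002],[0.005,0,-0.03],0],[[-0.002,-0.008,-0.002],[0.003,0,-0.023],0],[[-0.001,-0.005,-0.001],[0.003,0,-0.014],0],[[-0.001,-0.002,-0.001],[0,0,-0.005],0]]'

```text
clock: 11.65
eef_pos: [367.4, -41.1, 162.6]
tcp_rot: [3.141, -0.15, 0.28]
contact_force: [-0.1, -0.9, -4.7]
opening: 0.142
```

Run:
```python
from h import *
f=grab_frame("scene"); im=f["pixels"][80:280,180:430,::-1]; cv2.imwrite("pics/s4.png",cv2.resize(im,(700,560),interpolation=cv2.INTER_CUBIC))
s=sense();print(s["qpos"],s["contact_force"],s["wrist_torque"])
rows([([368,-42,123],.279,-.15,5),([425,-25,140],.279,.82,14)])
```

```text
[-0.17653075 -0.03663188  2.29873115  0.09647846  0.74673055  1.04837178] [ 0.6904941   0.4985326  -5.25310337] [-0.06425916  0.17756878  0.06191846]
[[[-0.001, 0.0, 0.004], [0.0, 0.0, 0.0], 0], [[-0.001, 0.0, 0.01], [0.0, 0.0, 0.0], 0], [[-0.002, 0.001, 0.011], [0.0, 0.0, 0.0], 0], [[-0.001, 0.0, 0.01], [0.0, 0.0, 0.0], 0], [[0.0, 0.0, 0.004], [0.0, 0.0, 0.0], 0], [[0.0, 0.0, 0.0], [0.0, -0.014, 0.0], 0], [[0.003, 0.0, 0.0], [0.0, -0.04, 0.0], 0], [[0.004, 0.0, -0.001], [0.0, -0.061, 0.0], 0], [[0.005, 0.0, -0.001], [0.0, -0.077, 0.0], 0], [[0.005, 0.0, -0.002], [0.0, -0.091, 0.0], 0], [[0.006, 0.0, -0.002], [0.0, -0.099, 0.0], 0], [[0.006, 0.0, -0.004], [0.001, -0.103, 0.0], 0], [[0.005, 0.0, -0.003], [0.0, -0.103, 0.0], 0], [[0.005, 0.0, -0.004], [0.0, -0.099, 0.0], 0], [[0.004, -0.001, -0.005], [0.0, -0.091, 0.0], 0], [[0.003, 0.0, -0.004], [0.0, -0.077, 0.0], 0], [[0.002, 0.0, -0.003], [0.0, -0.061, 0.0], 0], [[0.001, 0.0, -0.002], [0.0, -0.04, 0.0], 0], [[0.001, 0.0, -0.001], [0.0, -0.014, 0.0], 0]] 19
```

View pics/s4.png

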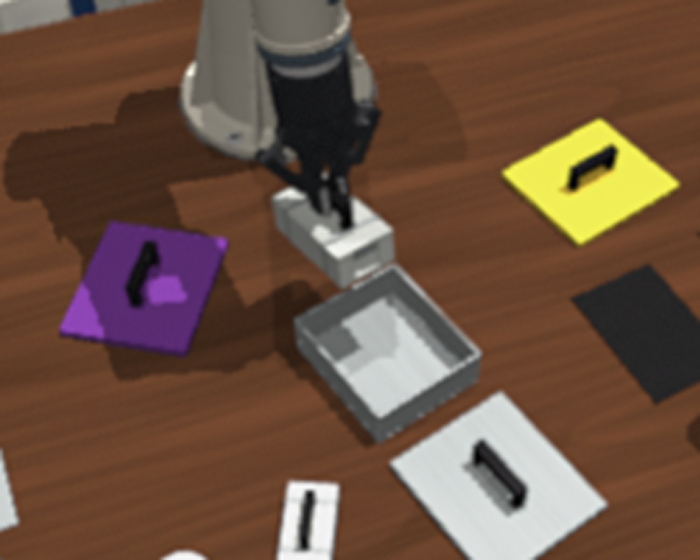

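The case is held with its mouth toward the pan, visible at (375,255). Tipping now.

play_rows --moves '[[[-0.001,0,0.004],[0,0,0],0],[[-0.001,0,0.01],[0,0,0],0],[[-0.002,0.001,0.011],[0,0,0],0],[[-0.001,0,0.01],[0,0,0],0],[[0,0,0.004],[0,0,0],0],[[0,0,0],[0,-0.015,0],0],[[0.003,0,0],[0,-0.04,0],0],[[0.004,0,-0.001],[0,-0.06,0],0],[[0.005,0,-0.001],[0,-0.077,0],0],[[0.005,0,-0.002],[0,-0.09,0],0],[[0.006,0,-0.002],[0,-0.1,0],0],[[0.006,0,-0.004],[0,-0.103,0],0],[[0.005,0,-0.003],[0,-0.103,0],0],[[0.005,0,-0.004],[0,-0.1,0],0],[[0.004,-0.001,-0.005],[0,-0.09,0],0],[[0.003,0,-0.004],[0,-0.077,0],0],[[0.002,0,-0.003],[0,-0.06,0],0],[[0.001,0,-0.002],[0,-0.04,0],0],[[0.001,0,-0.001],[0,-0.015,0],0],[[0,0,0],[0,0,0],0]]'

```text
clock: 13.7
eef_pos: [426.4, -24.8, 139.3]
tcp_rot: [3.14, 0.819, 0.278]
contact_force: [0.5, 0.1, -5.1]
opening: 0.142
```

Run:
```python
from h import *
for n in ("scene","top"):
    f=grab_frame(n); np.save(n+"5",f["pixels"])
    im=ortho(f,0,360,540,-120,90,2.5)if n=="top" else f["pixels"][120:260,260:400,::-1]
    cv2.imwrite(f"pics/{n}5.png",im)
a=cv2.imread("pics/scene5.png");b=cv2.imread("pics/top5.png")
a=cv2.resize(a,(440,440),interpolation=2);b=cv2.resize(b,(340,440));cv2.imwrite("pics/c5.png",np.hstack([a,b]))
s=sense();print(s["eef_pos"],s["tcp_rot"],s["contact_force"],s["wrist_torque"])
```

```text
[425.80748932 -24.92405739 139.92432285] [3.1403382  0.81838501 0.27763397] [-0.94077954  0.63316139 -3.61935336] [ 0.25865765 -0.84893962 -0.01737723]
```

View pics/c5.png

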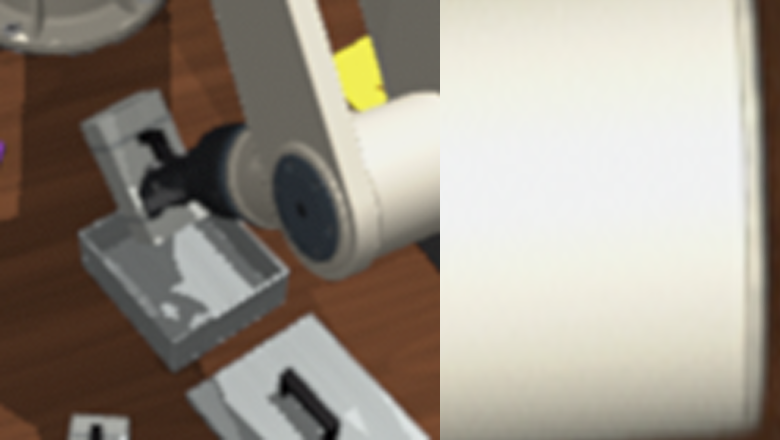

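Case tipped 47° with its mouth over the pan. Shaking sideways now.

play_rows --moves '[[[0,0.02,0],[0,0,0],0],[[0,-0.04,0],[0,0,0],0],[[0,0.04,0],[0,0,0],0],[[0,-0.04,0],[0,0,0],0],[[0,0.04,0],[0,0,0],0],[[0,-0.04,0],[0,0,0],0],[[0,0.04,0],[0,0,0],0],[[0,-0.04,0],[0,0,0],0],[[0,0.04,0],[0,0,0],0],[[0,-0.04,0],[0,0,0],0],[[0,0.02,0],[0,0,0],0],[[0,0,0],[0,0,0],0],[[0,0,0],[0,0,0],0]]'

```text
clock: 15.1
eef_pos: [425.6, -25.4, 140.2]
tcp_rot: [3.141, 0.819, 0.277]
contact_force: [-0.3, -0.2, -4.1]
opening: 0.147
```

Run:
```python
from h import *
f=grab_frame("scene"); a=cv2.resize(f["pixels"][170:245,275:365,::-1],(540,450),interpolation=cv2.INTER_CUBIC)
w=grab_frame("wrist")["pixels"][:,:,::-1]
cv2.imwrite("pics/w6.png",np.hstack([a[:,:400],cv2.resize(w,(400,250)) if 0 else np.vstack([cv2.resize(w,(400,250)),np.zeros((200,400,3),np.uint8)])]))
cv2.imwrite("pics/w6full.png",w)
s=sense();print(s["eef_pos"],s["tcp_rot"],s["contact_force"],s["wrist_torque"])
```

```text
[425.47522662 -24.9711094  140.025569  ] [3.14109453 0.81946461 0.27775806] [-0.32123136 -0.04450322 -3.87091589] [ 0.25591574 -0.82222659  0.03842958]
```

View pics/w6.png

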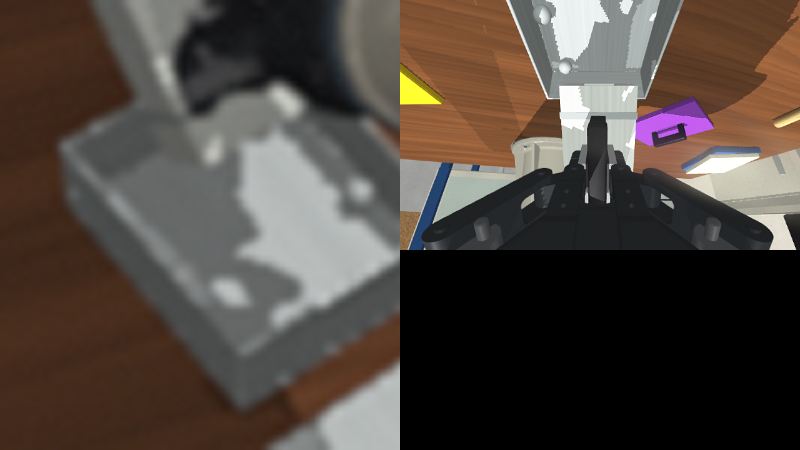

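The wrist view shows two balls in the pan, at (544,15) and (566,66). The far part is out of frame, so I'll shake more and rock back a little to see the whole pan.

play_rows --moves '[[[0,0.02,0],[0,0,0],0],[[0,-0.04,0],[0,0,0],0],[[0,0.04,0],[0,0,0],0],[[0,-0.04,0],[0,0,0],0],[[0,0.04,0],[0,0,0],0],[[0,-0.04,0],[0,0,0],0],[[0,0.04,0],[0,0,0],0],[[0,-0.02,0],[0,0,0],0],[[0,0,0],[0,0,0],0],[[-0.004,0,0.004],[0,0.08,0],0],[[-0.005,0,0.004],[0,0.08,0],0],[[-0.005,0,0.004],[0,0.08,0],0],[[-0.005,0,0.003],[0,0.08,0],0],[[0,0,0],[0,0,0],0]]'

```text
clock: 16.6
eef_pos: [400.5, -32.3, 141.7]
tcp_rot: [3.141, 0.499, 0.278]
contact_force: [-0.2, 0.5, -3.2]
opening: 0.147
```

Run:
```python
from h import *
f=grab_frame("wrist");w=f["pixels"][:,:,::-1]
cv2.imwrite("pics/w7.png",cv2.resize(w[:200,120:520],(800,400),interpolation=2))
print(sense()["eef_pos"],sense()["tcp_rot"])
xp=np.array([.9613,.2754]);yp=np.array([-.2754,.9613]);c=np.array([455.5,-16.5])
print(proj(f,[[*(c+a*72*xp+b*62*yp),3] for a in(-1,1) for b in (-1,1)]).round())
```

```text
[401.51699946 -32.12746791 141.47910941] [3.14063929 0.50025192 0.27780122]
[[383. 134.]
 [249. 135.]
 [420. -76.]
 [211. -76.]]
```

View pics/w7.png

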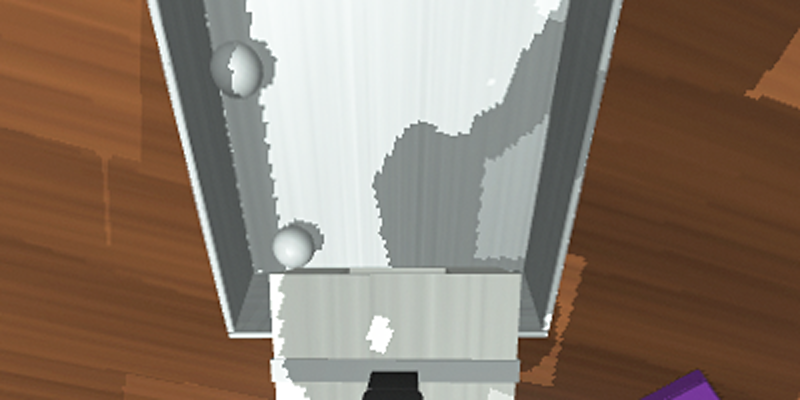

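Two balls are clearly in the pan, at (237,68) and (293,245). Checking whether the scene-camera blobs hold a third one in the far part.

Run:
```python
from h import *
f=grab_frame("wrist"); g=grab_frame("scene")
uv=np.array([[237,68],[293,245],[548,5]])/2+[120,0]
P=back(f,uv,12); print(P.round()); print(proj(g,np.c_[P,[12]*3]).round(1))
print("blobs at z12",back(g,[[335,201],[313,218],[310,195]],12).round())
xp=np.array([.9613,.2754]);yp=np.array([-.2754,.9613]);c=np.array([455.5,-16.5])
print("blobs pan frame",[(round((p-c)@xp),round((p-c)@yp)) for p in np.r_[P,back(g,[[335,201],[313,218]],12)]])
a=g["pixels"][205:228,300:330].mean(2).astype(int)
for r in a: print(" ".join("%3d"%x for x in r))
```

```text
[[455.  39.]
 [392.   9.]
 [502. -57.]]
[[334.5 201.8]
 [317.9 189. ]
 [309.6 223.6]]
blobs at z12 [[453.  42.]
 [488. -41.]
 [405. -21.]]
blobs pan frame [(15, 54), (-54, 42), (34, -52), (14, 57), (24, -33)]
105 103 103 104 103 103 102 103 103 102 103 104 103 109 140 173 184 185 184 186 186 185 184 183 182 181 181 182 185 187
110 103 103 103 103 104 103 103 102 103 103 103 101 106 134 167 184 185 184 184 185 186 185 184 183 182 180 181 183 185
118 106 103 103 103 103 104 104 102 103 102 102 100 109 144 177 187 186 185 184 184 186 185 185 184 182 181 180 180 183
124 111 105 104 103 104 104 103 103 102 101 102  99 105 139 173 185 185 185 185 183 185 185 186 185 183 181 181 181 181
126 122 112 105 103 103 104 103 102 101 104 105 105 108 131 164 182 185 185 186 184 184 184 185 186 184 182 182 181 181
118 126 122 111 104 103 103 103 105 110 123 137 138 141 156 176 183 184 184 185 185 185 184 184 186 186 184 183 181 181
104 119 122 113 105 103 102 106 122 141 160 176 178 177 180 182 183 183 184 185 187 185 185 184 185 186 186 184 182 182
 91 105 109 105 104 103 102 111 146 175 183 185 185
[... 1168 characters left out ...]
  75  73  72  84 115 152 176 182 182 182 181 181 182 182 181 182 180 180 184 181 168 150 110  83  76
 38  40  55  68  73  75  75  74  75  89 122 155 176 181 181 181 181 181 182 181 181 181 176 172 156 121  97  79  77  78
 38  34  43  59  71  76  75  74  74  76  93 126 157 175 181 182 181 181 182 183 184 179 155 126 102  82  77  78  80  80
 41  38  37  49  65  74  76  75  73  74  77  98 131 160 174 180 180 177 181 183 177 157 113  85  77  79  79  80  81  81
 45  43  40  41  52  65  73  75  75  75  74  82 107 136 157 171 171 158 161 156 128 102  82  77  78  80  80  80  81  81
 47  47  44  39  39  50  64  73  74  75  73  75  83 107 130 148 149 125 110  99  84  78  78  80  81  80  81  80  82  89
```

play_rows --moves '[[[-0.005,0,0.002],[0,0.09,0],0],[[-0.005,0,0.002],[0,0.09,0],0],[[-0.005,0,0.002],[0,0.09,0],0],[[-0.005,0,0.002],[0,0.08,0],0],[[0,0,0],[0,0,0],0]]'

```text
clock: 17.25
eef_pos: [379.5, -37.7, 140.0]
tcp_rot: [-3.141, 0.152, 0.278]
contact_force: [-0.1, -0.3, -3.9]
opening: 0.143
```

Run:
```python
from h import *
f=grab_frame("wrist");w=f["pixels"][:,:,::-1]
xp=np.array([.9613,.2754]);yp=np.array([-.2754,.9613]);c=np.array([455.5,-16.5])
print(proj(f,[[*(c+a*72*xp+b*62*yp),3] for a in(-1,1) for b in (-1,1)]).round())
cv2.imwrite("pics/w8.png",cv2.resize(w[:230,120:520],(800,460),interpolation=2))
```

```text
[[381. 161.]
 [252. 161.]
 [396. -17.]
 [237. -17.]]
```

View pics/w8.png

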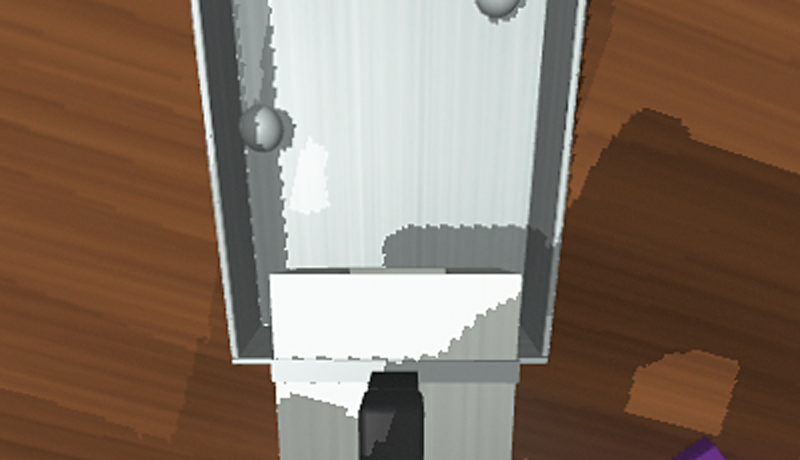

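A ball is visible at (498,5) in the far part, plus one at (265,130); the earlier near one is now hidden under the case. Tip back to 47°, hold still for over a second, then verify the near ball.

play_rows --moves '[[[0.005,0,-0.002],[0,-0.08,0],0],[[0.005,0,-0.002],[0,-0.09,0],0],[[0.005,0,-0.002],[0,-0.09,0],0],[[0.005,0,-0.002],[0,-0.09,0],0],[[0.005,0,-0.003],[0,-0.08,0],0],[[0.005,0,-0.004],[0,-0.08,0],0],[[0.005,0,-0.004],[0,-0.08,0],0],[[0.004,0,-0.004],[0,-0.08,0],0],[[0,0,0],[0,0,0],0],[[0,0,0],[0,0,0],0],[[0,0,0],[0,0,0],0],[[0,0,0],[0,0,0],0],[[0,0,0],[0,0,0],0],[[0,0,0],[0,0,0],0],[[0,0,0],[0,0,0],0],[[0,0,0],[0,0,0],0],[[0,0,0],[0,0,0],0],[[0,0,0],[0,0,0],0],[[0,0,0],[0,0,0],0],[[0,0,0],[0,0,0],0]]'

```text
clock: 19.3
eef_pos: [425.4, -24.9, 143.6]
tcp_rot: [3.141, 0.82, 0.278]
contact_force: [0.5, 0.1, -4.1]
opening: 0.143
```

Run:
```python
from h import *
xp=np.array([.9613,.2754]);yp=np.array([-.2754,.9613]);c=np.array([455.5,-16.5])
w=grab_frame("wrist"); cv2.imwrite("pics/w9.png",w["pixels"][:,:,::-1])
old=cv2.imread("pics/w6full.png")
for n,p in (("near",[-54,42]),("mid",[15,54])):
    P=c+p[0]*xp+p[1]*yp; q=proj(w,[[*P,12]])[0]; print(n,q)
for im,nm in ((old,"old"),(w["pixels"][:,:,::-1].copy(),"new")):
    g=cv2.cvtColor(im[:170,160:480],cv2.COLOR_BGR2GRAY)
    print(nm,cv2.HoughCircles(g,cv2.HOUGH_GRADIENT,1,15,param1=100,param2=12,minRadius=8,maxRadius=16))
print("absdiff near ball",cv2.absdiff(old,w["pixels"][:,:,::-1].copy())[110:155,240:290].mean())
```

```text
near [265.16576747 102.27997182]
mid [228.84931845  17.94059565]
old [[[106.5 104.5  13.2]
  [ 67.5  22.5  14.3]]]
new [[[ 69.5  20.5  14.3]
  [105.5 102.5  10.9]
  [ 86.5 145.5  10.5]]]
absdiff near ball 6.52637037037037
```

All three balls are confirmed in the pan: near and mid still where they were, plus the far one. Held over 1.2 s; now the check shakes.

play_rows --moves '[[[0,0,0],[0,0,0],0],[[0,0.02,0],[0,0,0],0],[[0,-0.04,0],[0,0,0],0],[[0,0.04,0],[0,0,0],0],[[0,-0.04,0],[0,0,0],0],[[0,0.04,0],[0,0,0],0],[[0,-0.04,0],[0,0,0],0],[[0,0.04,0],[0,0,0],0],[[0,-0.04,0],[0,0,0],0],[[0,0.02,0],[0,0,0],0],[[0,0,0],[0,0,0],0],[[0,0,0],[0,0,0],0],[[0,0,0],[0,0,0],0]]'

```text
clock: 20.65
eef_pos: [425.4, -24.9, 143.6]
tcp_rot: [3.141, 0.82, 0.278]
contact_force: [-0.3, 0.5, -4.6]
opening: 0.144
```

Run:
```python
from h import *
print(sense()["eef_pos"],sense()["tcp_rot"])
w=grab_frame("wrist")["pixels"];g=cv2.cvtColor(w[:170,160:480],cv2.COLOR_RGB2GRAY)
print(cv2.HoughCircles(g,cv2.HOUGH_GRADIENT,1,15,param1=100,param2=12,minRadius=8,maxRadius=16))
rows([([425,-25,200],.279,.82,6),([425,-25,200],.279,0,12)])
rows([([515,272,150],.141,0,18)],start=([425,-25,200],.279,0))
```

```text
[425.391575   -24.92773915 143.61339438] [3.14129408 0.81997564 0.27797934]
[[[ 68.5  18.5  14.3]
  [106.5 100.5  13.2]]]
[[[-0.003, 0.0, -0.003], [0.0, 0.0, 0.0], 0], [[-0.008, 0.0, -0.007], [0.0, 0.0, 0.0], 0], [[-0.01, 0.0, -0.009], [0.0, 0.0, 0.0], 0], [[-0.01, 0.0, -0.009], [0.0, 0.0, 0.0], 0], [[-0.007, 0.0, -0.007], [0.0, 0.0, 0.0], 0], [[-0.003, 0.0, -0.003], [0.0, 0.0, -0.001], 0], [[0.0, 0.0, 0.0], [0.0, 0.016, 0.0], 0], [[0.0, 0.0, 0.0], [0.0, 0.045, 0.0], 0], [[0.0, 0.0, 0.0], [0.0, 0.067, 0.0], 0], [[0.0, 0.0, 0.0], [0.0, 0.085, 0.0], 0], [[0.0, 0.0, 0.0], [0.0, 0.096, 0.0], 0], [[0.0, 0.0, 0.0], [0.0, 0.101, 0.0], 0], [[0.0, 0.0, 0.0], [0.0, 0.102, 0.0], 0], [[0.0, 0.0, 0.0], [0.0, 0.096, 0.0], 0], [[0.0, 0.0, 0.0], [-0.001, 0.084, 0.0], 0], [[0.0, 0.0, 0.0], [0.0, 0.067, 0.0], 0], [[0.0, 0.0, 0.0], [0.0, 0.045, 0.0], 0], [[0.0, 0.0, 0.0], [0.0, 0.016, 0.0], 0]] 18
[[[0.002, -0.002, 0.0], [0.0, 0.0, 0.001], 0], [[0.004, -0.007, 0.002], [0.0, 0.0, 0.004], 0], [[0.006, -0.01, 0.002], [0.0, 0.0, 0.005], 0], [[0.009, -0.014, 0.002], [0.0, 0.0, 0.007], 0], [[0.01, -0.016, 0.003], [0.0, 0.0, 0.009], 0], [[0.012, -0.019, 0.004], [0.0, 0.0, 0.01], 0], [[0.012, -0.021, 0.004], [0.0, 0.0, 0.01], 0], [[0.013, -0.021, 0.004], [0.0, 0.0, 0.012], 0], [[0.012, -0.023, 0.004], [0.0, 0.0, 0.011], 0], [[0.013, -0.022, 0.004], [0.0, 0.0, 0.011], 0], [[0.012, -0.022, 0.004], [0.0, 0.0, 0.012], 0], [[0.011, -0.022, 0.004], [0.0, 0.0, 0.01], 0], [[0.01, -0.019, 0.004], [0.0, 0.0, 0.01], 0], [[0.008, -0.017, 0.003], [0.0, 0.0, 0.009], 0], [[0.007, -0.015, 0.002], [0.0, 0.0, 0.007], 0], [[0.006, -0.011, 0.002], [0.0, 0.0, 0.005], 0], [[0.003, -0.007, 0.002], [0.0, 0.0, 0.004], 0], [[0.001, -0.003, 0.0], [0.0, 0.0, 0.001], 0]] 18
```

play_rows --moves '[[[-0.003,0,-0.003],[0,0,0],0],[[-0.008,0,-0.007],[0,0,0],0],[[-0.01,0,-0.009],[0,0,0],0],[[-0.01,0,-0.009],[0,0,0],0],[[-0.007,0,-0.007],[0,0,0],0],[[-0.003,0,-0.003],[0,0,0],0],[[0,0,0],[0,0.016,0],0],[[0,0,0],[0,0.045,0],0],[[0,0,0],[0,0.067,0],0],[[0,0,0],[0,0.085,0],0],[[0,0,0],[0,0.096,0],0],[[0,0,0],[0,0.101,0],0],[[0,0,0],[0,0.102,0],0],[[0,0,0],[0,0.096,0],0],[[0,0,0],[0,0.084,0],0],[[0,0,0],[0,0.067,0],0],[[0,0,0],[0,0.045,0],0],[[0,0,0],[0,0.016,0],0]]'

```text
clock: 22.5
eef_pos: [423.5, -25.1, 199.3]
tcp_rot: [-3.142, 0.0, 0.278]
contact_force: [0.1, 0.2, -3.6]
opening: 0.142
```

play_rows --moves '[[[0.002,-0.002,0],[0,0,0.001],0],[[0.004,-0.007,0.002],[0,0,0.004],0],[[0.006,-0.01,0.002],[0,0,0.005],0],[[0.009,-0.014,0.002],[0,0,0.007],0],[[0.01,-0.016,0.003],[0,0,0.009],0],[[0.012,-0.019,0.004],[0,0,0.01],0],[[0.012,-0.021,0.004],[0,0,0.01],0],[[0.013,-0.021,0.004],[0,0,0.012],0],[[0.012,-0.023,0.004],[0,0,0.011],0],[[0.013,-0.022,0.004],[0,0,0.011],0],[[0.012,-0.022,0.004],[0,0,0.012],0],[[0.011,-0.022,0.004],[0,0,0.01],0],[[0.01,-0.019,0.004],[0,0,0.01],0],[[0.008,-0.017,0.003],[0,0,0.009],0],[[0.007,-0.015,0.002],[0,0,0.007],0],[[0.006,-0.011,0.002],[0,0,0.005],0],[[0.003,-0.007,0.002],[0,0,0.004],0],[[0.001,-0.003,0],[0,0,0.001],0],[[0,0,0],[0,0,0],0]]'

```text
clock: 24.4
eef_pos: [515.2, 272.2, 149.3]
tcp_rot: [3.141, 0.0, 0.141]
contact_force: [0.0, -0.8, -4.2]
opening: 0.145
```

Run:
```python
from h import *
need([515.5,272.5,55],[np.pi,0,.141])
g=grab_frame("top")
b=(360,550,-115,85,3); im=ortho(g,9,*b); cv2.imwrite("pics/pan_end.png",im)
f=grab_frame("wrist"); cv2.imwrite("pics/w10.png",f["pixels"][:,:,::-1])
a=.141;u=np.array([np.cos(a),np.sin(a)]);v=np.array([-u[1],u[0]])
m=(f["pixels"].max(2)<60)
# expected mat edges beyond the case, far edge and left/right edges: darkness along lines through the assumed mat frame
for n,d,o in (("far",u,0*v),("left",v,50*u),("right",-v,50*u)):
    L=np.arange(35,100,2); P=np.array([[*(np.array([514.8,272.4])+o+d*l),3] for l in L]); q=proj(f,P).round().astype(int)
    print(n,[(int(l),int(f["pixels"][y,x].max())) for l,(x,y) in zip(L,q) if 0<=x<640 and 0<=y<400][8:])
```

```text
turn [ 0.0006  0.0003 -0.0002] shift [ 0.0004 -0.0002  0.0943] clock 24.4 q [ 0.48  0.38  1.8  -0.    0.96  1.91]
far [(51, 167), (53, 166), (55, 42), (57, 44), (59, 46), (61, 45), (63, 44), (65, 46), (67, 45), (69, 43), (71, 45), (73, 42), (75, 41), (77, 43), (79, 60), (81, 111), (83, 110), (85, 113), (87, 109), (89, 104), (91, 105), (93, 106), (95, 103), (97, 105), (99, 109)]
left [(51, 247), (53, 247), (55, 248), (57, 249), (59, 243), (61, 121), (63, 124), (65, 126), (67, 127), (69, 127), (71, 128), (73, 128), (75, 131), (77, 133), (79, 134), (81, 134), (83, 138), (85, 137), (87, 137), (89, 137), (91, 134), (93, 136), (95, 135), (97, 135), (99, 134)]
right [(51, 247), (53, 246), (55, 247), (57, 246), (59, 248), (61, 248), (63, 246), (65, 58), (67, 66), (69, 66), (71, 68), (73, 65), (75, 66), (77, 65), (79, 114), (81, 112), (83, 111), (85, 113), (87, 127), (89, 127), (91, 127), (93, 127), (95, 125), (97, 127), (99, 127)]
```

Mat far edge at 79–80 mm, so the centre estimate holds. Lowering.

play_rows --moves '[[[0,0,0.006],[0,0,0],0],[[0,0,0.014],[0,0,0],0],[[0,0,0.02],[0,0,0],0],[[0,0,0.02],[0,0,0],0],[[0,0,0.016],[0,0,0],0],[[0,0,0.01],[0,0,0],0],[[0,0,0.005],[0,0,0],0],[[0,0,0.002],[0,0,0],0],[[0,0,0.001],[0,0,0],0],[[0,0,0.001],[0,0,0],0],[[0,0,0.001],[0,0,0],0],[[0,0,0],[0,0,0],0]]'

```text
clock: 25.7
eef_pos: [515.4, 272.3, 53.7]
tcp_rot: [3.141, -0.001, 0.141]
contact_force: [0.6, 0.3, -4.1]
opening: 0.142
```

play_rows --moves '[[[0,0,0.001],[0,0,0],0],[[0,0,0.001],[0,0,0],0],[[0,0,0],[0,0,0],0]]'

```text
clock: 26.0
eef_pos: [515.2, 272.2, 51.4]
tcp_rot: [3.141, 0.0, 0.141]
contact_force: [-1.1, 0.1, -3.9]
opening: 0.144
```

play_rows --moves '[[[0,0,0.001],[0,0,0],0],[[0,0,0.001],[0,0,0],0],[[0,0,0],[0,0,0],0]]'

```text
clock: 26.3
eef_pos: [515.5, 272.1, 50.0]
tcp_rot: [3.141, -0.0, 0.141]
contact_force: [-1.6, -2.1, 3.2]
opening: 0.146
```

Contact: the force has turned from −4 to +3 N. Release, rise and back away.

play_rows --moves '[[[0,0,0],[0,0,0],25],[[0,0,0],[0,0,0],40],[[0,0,0],[0,0,0],50],[[0,0,-0.01],[0,0,0],60],[[0,0,-0.03],[0,0,0],60],[[0,0,-0.04],[0,0,0],60],[[0,0,-0.04],[0,0,0],60],[[0,0,-0.03],[0,0,0],60],[[-0.03,0,-0.01],[0,0,0],60],[[-0.045,0,0],[0,0,0],60],[[-0.045,0,0],[0,0,0],60],[[-0.03,0,0],[0,0,0],60],[[0,0,0],[0,0,0],60],[[0,0,0],[0,0,0],60]]'

```text
clock: 27.7
eef_pos: [367.1, 251.7, 210.5]
tcp_rot: [-3.141, -0.002, 0.142]
contact_force: [0.9, 0.1, 0.4]
opening: 0.6
```

Run:
```python
from h import *
w=grab_frame("wrist")
b=(415,615,172,372,3)
im=ortho(w,43,*b); print("case top (wrist)",rect(im.max(2)>120,43,*b))
im=ortho(w,3,*b); print("mat+case dark (wrist)",rect((im.max(2)<75),3,*b))
im=ortho(w,77,*b); print("handle (wrist, z77)",rect(im.max(2)<35,77,*b))
g=grab_frame("top"); b=(540,720,-60,140,2); print("lid",rect(ortho(g,11,*b).max(2)>150,11,*b))
b=(425,605,192,352,3); print("case top",rect(ortho(g,43,*b).max(2)>120,43,*b)); print("mat",rect(ortho(g,3,*b).max(2)<60,3,*b))
b=(370,540,-105,75,4); im=cv2.cvtColor(ortho(g,9,*b),cv2.COLOR_BGR2GRAY); cv2.imwrite("pics/pe.png",im)
sc=grab_frame("scene"); cv2.imwrite("pics/send.png",sc["pixels"][:,:,::-1])
c=cv2.HoughCircles(im,cv2.HOUGH_GRADIENT,1,40,param1=60,param2=10,minRadius=26,maxRadius=46)
xp=np.array([.9613,.2754]);yp=np.array([-.2754,.9613]);C=np.array([455.5,-16.5])
for u,v,r in c[0][:8]: P=np.array([540-v/4,75-u/4])-C; print("circle pan frame",round(P@xp),round(P@yp),r/4)
print(sense()["contact_force"],sense()["clock"])
```

```text
case top (wrist) [498.6 267.8  91.9  66.1   8.1]
mat+case dark (wrist) [521.  272.2 199.7 188.  -90. ]
handle (wrist, z77) [533.7 272.2 199.7 162.7 -90. ]
lid [634.2  34.2 165.5 145.5  16. ]
case top [502.8 289.3 155.  125.3   0. ]
mat [514.9 272.  158.9 107.    8.4]
circle pan frame 78 4 7.975
circle pan frame 77 29 7.15
circle pan frame 82 16 11.35
circle pan frame 75 57 10.25
circle pan frame 64 0 9.975
circle pan frame 78 -8 9.1
circle pan frame 63 37 9.9
circle pan frame 63 24 9.65
[ 0.07127252 -0.02995976 -0.22599897] 27.85
```

Run:
```python
from h import *
g=grab_frame("top")
b=(425,605,192,352,3); im=ortho(g,43,*b)
for t in (150,180): print("case top",rect(im.min(2)>t,43,*b))
im=ortho(g,77,455,575,222,322,3); d=im.max(2)
H=rect((d<90)&(cv2.erode(cv2.dilate((ortho(g,43,455,575,222,322,3).min(2)>140).astype(np.uint8),np.ones((45,45))),np.ones((75,75)))>0),77,455,575,222,322,3);print("handle",H)
old=cv2.imread("pics/t3.png"); new=ortho(g,50,350,730,-330,150,1.5)
m=np.zeros(old.shape[:2],np.uint8)
xp=np.array([.9613,.2754]);yp=np.array([-.2754,.9613]);C=np.array([454.7,-18.3])
q=[C+a*70*xp+s*60*yp for a,s in((-1,-1),(1,-1),(1,1),(-1,1))]
cv2.fillPoly(m,[np.int32([[(150-p[1])*1.5,(730-p[0])*1.5] for p in q])],1)
df=(cv2.absdiff(old,new).max(2)>35)&(m>0)
n,l,st,ce=cv2.connectedComponentsWithStats(df.astype(np.uint8))
for i in range(1,n):
    if st[i,4]>25:
        P=np.array([730-ce[i][1]/1.5,150-ce[i][0]/1.5])-C
        print("blob mm",st[i,2:]/1.5,"pan",round(P@xp),round(P@yp))
# whole scene minus start: what else changed
f0=cv2.imread("pics/top0.png"); d=cv2.absdiff(f0,g["pixels"][:,:,::-1].copy()).max(2)>60
n,l,st,ce=cv2.connectedComponentsWithStats(d.astype(np.uint8))
print([st[i].tolist() for i in range(1,n) if st[i,4]>30])
```

```text
case top [487.8 292.8 125.  118.3   0. ]
case top [475.3 319.7 100.   64.7   0. ]
handle [572.9 276.5  58.9   9.6 -79.8]
blob mm [ 15.33333333  19.33333333 236.        ] pan 55 -41
blob mm [  67.33333333   83.33333333 3346.66666667] pan -38 36
[[277, 129, 51, 54, 1813], [177, 168, 136, 232, 11902], [290, 175, 54, 57, 987], [374, 174, 32, 40, 679], [312, 192, 12, 22, 133], [528, 226, 56, 52, 1564], [289, 233, 242, 163, 16691], [532, 253, 9, 18, 64], [532, 268, 58, 39, 537], [285, 303, 13, 9, 73], [311, 309, 37, 23, 200], [289, 322, 58, 57, 2109], [275, 335, 7, 12, 40], [349, 338, 8, 16, 58], [338, 354, 14, 19, 131], [318, 376, 31, 19, 158]]
```

Third ball confirmed at pan (55,−41). The arm hides the mat from above, so move clear and recheck.

play_rows --moves '[[[0,0,-0.03],[0,0,0],60],[[0,0,-0.04],[0,0,0],60],[[0,0.02,-0.02],[0,0,0],60],[[0,0.04,0],[0,0,0],60],[[0,0.04,0],[0,0,0],60],[[0,0.04,0],[0,0,0],60],[[0,0.04,0],[0,0,0],60],[[0,0.04,0],[0,0,0],60],[[0,0.04,0],[0,0,0],60],[[0,0.04,0],[0,0,0],60],[[0,0.04,0],[0,0,0],60],[[0,0.04,0],[0,0,0],60],[[0,0.04,0],[0,0,0],60],[[0,0.04,0],[0,0,0],60],[[0,0.04,0],[0,0,0],60],[[0,0.04,0],[0,0,0],60],[[0,0.04,0],[0,0,0],60],[[0,0.04,0],[0,0,0],60],[[0,0.02,0],[0,0,0],60],[[0,0,0],[0,0,0],60]]'

```text
clock: 29.9
eef_pos: [456.6, -385.6, 298.7]
tcp_rot: [3.141, 0.001, 0.138]
contact_force: [-0.6, -0.1, -0.3]
opening: 0.597
```

Run:
```python
from h import *
g=grab_frame("top")
b=(425,605,182,362,3); im=ortho(g,43,*b)
print("case top",rect(im.min(2)>130,43,*b),rect(im.min(2)>160,43,*b))
im=ortho(g,3,*b); print("mat",rect(cv2.morphologyEx((im.max(2)<60).astype(np.uint8),cv2.MORPH_CLOSE,np.ones((9,9)))>0,3,*b))
old=cv2.imread("pics/t3.png"); new=ortho(g,50,350,730,-330,150,1.5)
m=np.zeros(old.shape[:2],np.uint8)
xp=np.array([.9613,.2754]);yp=np.array([-.2754,.9613]);C=np.array([454.7,-18.3])
q=[C+a*70*xp+s*60*yp for a,s in((-1,-1),(1,-1),(1,1),(-1,1))]
cv2.fillPoly(m,[np.int32([[(150-p[1])*1.5,(730-p[0])*1.5] for p in q])],1)
df=(cv2.absdiff(old,new).max(2)>25)&(m>0)
n,l,st,ce=cv2.connectedComponentsWithStats(df.astype(np.uint8))
for i in range(1,n):
    if st[i,4]>25:
        P=np.array([730-ce[i][1]/1.5,150-ce[i][0]/1.5])-C
        print("blob mm",st[i,2:]/1.5,"pan",round(P@xp),round(P@yp))
s=sense();print(s["eef_pos"],s["contact_force"],s["clock"])
```

```text
case top [514.2 268.6 125.7  68.6   8.2] [514.5 268.7 123.4  66.9   8.1]
mat [515.  272.6 158.7 108.1   8. ]
blob mm [ 24.          21.33333333 394.        ] pan 55 -39
blob mm [ 11.33333333  16.         192.66666667] pan 8 47
blob mm [ 6.          4.66666667 23.33333333] pan 4 59
blob mm [ 24.66666667  21.33333333 580.66666667] pan -58 43
[ 456.34450013 -383.85535101  298.70210659] [ 0.24067785  0.21155837 -0.10833378] 29.95
```

```bash
python3 -c "
from rig import *
print(sign_off())"
```

```text
the job is handed in; nothing more can be done
None
```

I did every step in order and handed the job in at about 30 s. No verdict was reported.

- **Lid:** It lies flat beyond the pan at about (634, 34), within 2 mm of the planned spot.
- **Balls:** I tipped the case 47° over the pan, shook it sideways twice and rocked it back to look in. I then tipped it again, held it still for about 1.2 s and gave it the brisk shakes. The last top view shows three ball-sized blobs in the pan, at about (55,−39), (8,47) and (−58,43) mm from its centre, along the pan's x and y. They match the three balls in the wrist pictures.
- **Case:** It is set down on the mat, let go and aligned with it. It measures at (514, 269) against the mat's centre at (515, 272.5), about 4 mm off. It was lowered in 1 mm steps until the force showed contact.
- **Robot:** The arm is clear of everything, and the last force reading is near zero.

**Checks that failed or were not made:**
- Circle detection on the top image and the first case outlines with the arm in view gave nonsense. I replaced them with image differencing and a clear view after moving the arm away.
- The last picture could not be viewed because the limit of 12 was reached, so the final checks are numeric only.
- I did not check the bystanders one by one at the end; the arm's path was planned to stay clear of them.

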